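# Load a spool on the winder and hold its brake off

### The job

Pick up the empty spool with the tall hub by that hub, with a light grip because the thin plastic cracks, and lower it (do not drop it) over the winder's spindle until it rests on the turntable, then let go of it. Then pull the winder's spring-loaded brake slide out by its upright plate until the plate stands between the two mark lugs, and finish while still holding it there with the gripper, because the spring takes it back if you let go. Leave everything else on the bench where it is.

Things in the scene. Friction and masses are not known exactly. Their poses are not given: they have to be found in the camera images.
- spool: empty black plastic spool, upright: round flanges 80 mm across, 5 mm thick (undersides 0 and 34 mm above its foot); round hub, 34 mm across, rising above the upper flange, 39 to 64 mm: grip here from above. 23 mm bore right through. About 0.1 to 0.17 kg. The hub cracks above 50 N of grip; 20 to 35 N is plenty. Origin: centre of the underside, z up
- winder: the grey spool winder, fixed to the bench: base plate 270 x 120 x 12 mm. Origin at bench height under the middle of its spring housing (32 x 60 mm, top at 38 mm). x runs from the pull plate to the spindle (away from the robot, give or take its yaw), y across, z up
- spindle_foot (a point): foot of the spindle: centre of the turntable's upper face, 30 mm above the bench, 70 mm along +x from the winder's origin. Turntable: 84 mm aluminium disc; spindle on it: upright, steel, 15 mm thick, 45 mm tall (tip 75 mm above the bench, top 9 mm coned). A seated spool has its origin here
- pull_plate: the brake slide, moving along the winder's x; its robot-side end is an upright steel plate, 10 mm thick along x, 40 mm wide (y), 18 to 80 mm above the bench, faces free to be pinched from above. At rest 70 mm on the -x side of the winder's origin; pulls out 60 mm to -x; spring return, 3.6 N at rest plus 120 N/m. Origin: under the plate's middle at bench height; axes as the winder's
- mark_lugs: the mark: two fixed dark steel lugs on the base plate, either side of the slide's track, each 10 mm thick like the plate, 56 mm apart inside, tops 34 mm above the bench, 22 to 40 mm towards the robot from the resting plate. Origin: midway between them, 12 mm above the bench; axes as the winder's. At the mark the plate stands exactly between them (same winder x)
- flat_reel: black plastic flat reel without a hub, 100 mm across, 24 mm high; not the spool; origin under its centre
- jar: closed jar, 60 mm across, 75 mm tall; bystander; origin under its centre
- parts_tray: open red parts tray 110 x 80 x 40 mm; bystander; origin under its centre
- wrench: steel wrench, 170 mm long, lying beyond the winder; bystander; origin under its middle
- bracket: small steel angle bracket 50 x 25 x 49 mm; bystander on the robot's side of the winder; origin under its base plate
- knob_white: white ceramic drawer knob, 38 mm across, 36 mm high; bystander on the robot's side of the winder; origin under its centre
- hammer: hammer, 260 mm long; bystander to the right of the robot; origin under its middle
Things that resemble listed ones, but are neither listed nor needed, are in the scene too. Of the things shaped like the spool, the black one is meant.

How it is judged:
By the outcome, as a careful person would: the job done as asked, in the order asked, and still so for the second after the job is handed in, while the arm keeps its last pose, push and grip.
It also fails if it takes over 58 s, if anything falls off the work surface, if the arm or the gripper's body presses on something with over 40 N, if the wrist force passes 120 N, or if a joint passes its speed limit or range.

### The arm

A 6-joint arm with a two-finger parallel gripper is mounted at the origin on the work surface. World frame = base frame: x ahead of the robot, y to its left, z up, the work surface at z = 0. Lengths are in mm, angles in rad, forces in N, time in s.
With the tool pointing down it reaches from about 300 to 775 mm from the base axis. Payload 14.6 kg.
Tool frame: the origin (TCP) lies between the finger pads; the fingertips stand manip.tip_reach ahead of it and the grasp point (between the pads) lies 5 mm behind it (manip.tip_reach is the distance from the TCP to the fingertips, in mm); z points along the fingers, y is the line along which they close (so a half turn about z gives the same grasp; the last joint's range is limited). The gripper opens to 94 mm and grips with 3 to 60 N. Pads are 16 mm wide; open, the fingers measure 119 mm over their backs; the gripper's body (75 mm by 177 mm) begins 78 mm behind the grasp point.
Start: joints at [-1.332, 0.3, 1.521, -0, 1.321, -0.067], TCP at [165.574, -524.476, 219.446] pointing down, gripper open.
Joint ranges: [-3.03, 3.03], [-0.79, 2.21], [0.23, 2.52], [-1.04, 4.18], [0, 3.07], [-2.55, 2.55]. Speed limits (rad/s): [2.22, 2.22, 2.57, 3.14, 3.14, 3.14].

### API

Orientations are given as [roll, pitch, yaw] about the fixed x, y, z axes, in that order (R = Rz(yaw) Ry(pitch) Rx(roll)).
In Python, from cell import manip gives the robot as it stands. The module is installed in compiled form; this text tells all that it offers.
- The arm moves only by the shell command python3 -m creep 'ROWS' [FORCE]. ROWS is JSON, a list of rows, each a list of 3 entries, a list of its own where there are three numbers: the opening, from -1 (shut) to 1 (fully open), then the shift along the tool's x, y, z in cm, then the turn about the tool's z in units of 5 degrees (1.0 is 5 degrees). In form: [[grip, [tx, ty, tz], roll], ...]. A call has 1 to 12 rows; each row is the pose to reach, as a shift and turn from the pose commanded when the call began, along the tool's axes at that moment; what a row does not reach only later rows make up. A row lasts 1/10 s, in which the tool goes at most 50 mm and 8.59 degrees, less where a joint would pass 70% of its speed; a pose out of reach is approached as far as the arm can. A call with a gripper value outside its range is refused whole. The fingers move at their own pace and stop on an object; FORCE is the grip in N (left out, the last holds). Time passes only in rows, so rows that repeat a pose let the fingers close. It gives the time, the measured TCP pose, the force, the opening and the grip force at its end, in the units of the state.
- manip.read_state(): the state, without advancing time (a new reading comes with each control period).
- manip.camera(name): name is "scene" or "top" or "wrist"; returns the picture (420x560x3 uint8, red, green, blue); there is no depth.
- manip.camera_params(name): a dict with "fovy" (degrees; the focal length in pixels is half the picture's height over the tangent of half this angle, whatever the lens; pixels are square), "cx", "cy" (the principal point, pixels), "origin" and "attitude" of the camera in the world. Camera axes: x right, y down, z forward; pixel columns grow to the right and rows downward; lengths in mm; the calibration is good to about 2 mm. A picture is of the moment at which its call begins: read the wrist's pose just before it. camera_params takes no time and is no camera call; for the wrist camera it gives the pose at the moment of the call.
- manip.sign_off(): hands the job in; it is judged then, once.
The state is a dict: "clock": time; "joints": joint angles; "qd": joint speeds; "effort": joint torques, N m; "eef_pos": TCP position; "eef_rot": TCP orientation; "wrist_force": force on the tool from outside, world axes, zero at the start; "moment": the same for the moment, N m; "finger_gap": finger opening in mm; "finger_force": force on a finger pad.
Only numpy, scipy, OpenCV 4.12 (cv2) and the standard library are available. Lean on these libraries where they do the work, as an engineer would, in place of code of your own. Each camera call takes 0.05 s, during which the arm holds its last target. There are 200 camera calls.

## Working session

There is one attempt and no reset: what is moved stays moved. The work goes in short steps, Python scripts to look and compute and a shell command to move; the robot and the scene stay as the last step left them, time stands still between calls to the robot, and variables do not carry over. Pictures are saved under pics/ and viewed, at most 10 in all, crops included, and the job is handed in when it is done.

```bash
mkdir -p pics; python3 - <<'E'
from cell import manip
import cv2
print(manip.tip_reach, manip.read_state())
for n in("scene","top","wrist"):
    print(n,manip.camera_params(n))
    cv2.imwrite(f"pics/{n}0.png",manip.camera(n)[:,:,::-1])
E
```

```text
14.0 {'clock': 0.0, 'joints': array([-1.33160482e+00,  3.00453590e-01,  1.52164081e+00, -2.51159036e-05,
        1.32070674e+00, -6.65812180e-02]), 'qd': array([ 0.0012639 ,  0.00081942, -0.00164385, -0.00014399,  0.00051556,
        0.00100374]), 'effort': array([-1.52647925e-03, -5.31807947e+01, -3.52738237e+01,  7.08103809e-02,
        2.44122039e-02, -8.97982727e-05]), 'eef_pos': array([ 165.50275898, -524.22153006,  218.87066523]), 'eef_rot': array([-3.14038523e+00, -5.61299517e-05,  3.05778925e-01]), 'wrist_force': array([ 0.67142883,  0.38963839, -0.6071389 ]), 'moment': array([-0.00239173, -0.04759514,  0.02605091]), 'finger_force': 0.0, 'finger_gap': 93.90116273392078}
scene {'fovy': 57.99220544955049, 'cx': 281.3015265689525, 'cy': 213.80722770275918, 'origin': array([ 952.01177057, -494.29940436,  652.41809057]), 'attitude': array([-2.352522  ,  0.01794395,  0.82415828])}
top {'fovy': 56.2718096972261, 'cx': 280.57235115411845, 'cy': 211.75441606319296, 'origin': array([357.33218634, -87.4660363 , 928.12010176]), 'attitude': array([-2.96273147,  0.02119107, -1.54767166])}
wrist {'fovy': 66.26718818146657, 'cx': 279.92011897835306, 'cy': 213.0325300325833, 'origin': array([ 241.40732446, -500.38857259,  384.96662534]), 'attitude': array([ 2.86467282e+00,  1.75381678e-03, -1.26539745e+00])}
```

View pics/top0.png

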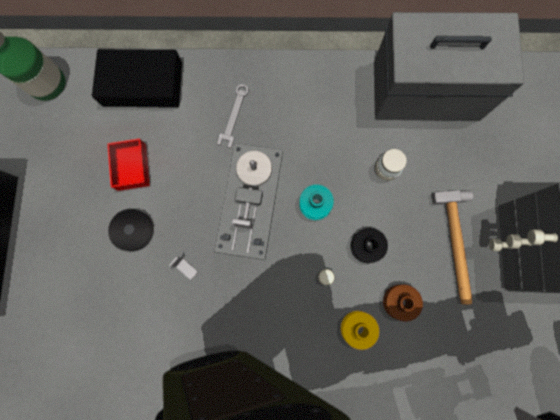

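View pics/scene0.png

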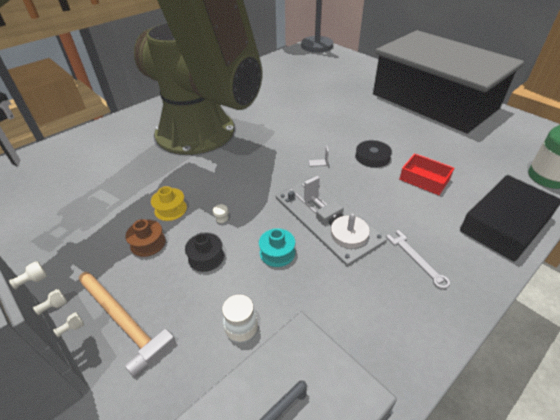

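The top view shows the black spool at (369,245), the turntable at (254,168), the housing at (249,196) and the pull plate at (241,223). The lugs are near (224,238) and (258,242). The scene view agrees: spool at (205,250), spindle at (351,222), plate at (312,188).

```bash
cat > h.py <<'E'
import numpy as np, cv2
from scipy.spatial.transform import Rotation as Ro
def pix2w(p,uv,z):
    f=210/np.tan(np.radians(p["fovy"]/2))
    d=Ro.from_euler("xyz",p["attitude"]).as_matrix()@np.array([(uv[0]-p["cx"])/f,(uv[1]-p["cy"])/f,1])
    o=np.array(p["origin"]); return o+d*(z-o[2])/d[2]
def w2pix(p,w):
    f=210/np.tan(np.radians(p["fovy"]/2))
    c=Ro.from_euler("xyz",p["attitude"]).as_matrix().T@(np.array(w)-p["origin"])
    return np.array([p["cx"]+f*c[0]/c[2],p["cy"]+f*c[1]/c[2]])
def shift(state,target):  # tool axes, cm
    return Ro.from_euler("xyz",state["eef_rot"]).as_matrix().T@(np.array(target)-state["eef_pos"])/10
E
python3 - <<'E'
from h import *; from cell import manip
p=manip.camera_params("top"); s=manip.camera_params("scene")
for n,uv,z in[("hub",(370,244),64),("turntable",(254,168),30),("spindletip",(253,164),75),("housing",(249,196),38),("plate",(241,223),80)]:
    w=pix2w(p,uv,z); print(n,w.round(1),"scene px",w2pix(s,w).round(1))
im=cv2.imread("pics/top0.png"); a=cv2.resize(im[130:280,200:400],None,fx=4,fy=4,interpolation=cv2.INTER_CUBIC)
cv2.imwrite("pics/crop1.png",a)
E
```

```text
hub [ 445.1 -263.4   64. ] scene px [202.7 236.3]
turntable [623.7   0.9  30. ] scene px [349.2 228.6]
spindletip [619.7  -0.9  75. ] scene px [349.4 213.8]
housing [553.6   9.4  38. ] scene px [328.6 208.5]
plate [483.6  20.1  80. ] scene px [310.8 178.7]
```

View pics/crop1.png

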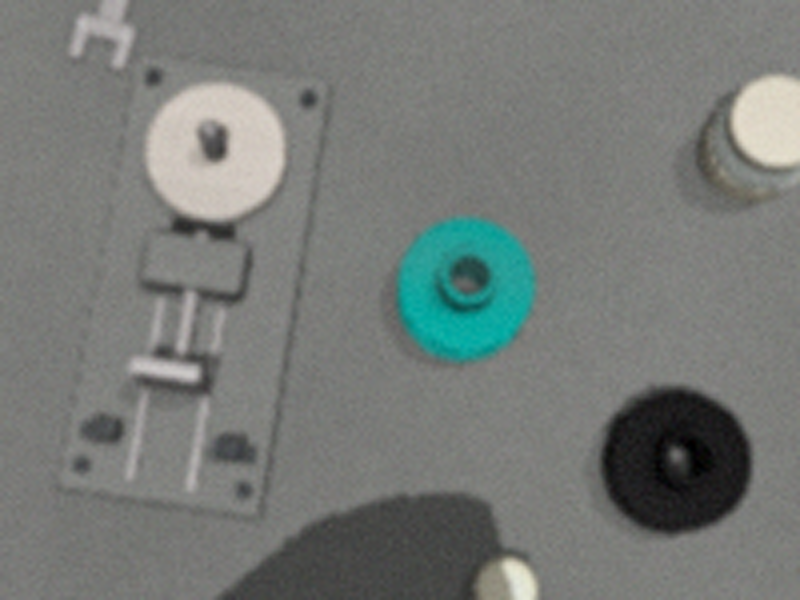

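The crop confirms it. The turntable centre is at crop (215,152) and the black spool hub at crop ~(680,460). The base plate corners are near (136,60), (330,82), (60,487) and (262,517).

```bash
python3 - <<'E'
from h import *; from cell import manip
p=manip.camera_params("top"); st=manip.read_state()
c=lambda x,y:(200+(x+.5)/4-.5,130+(y+.5)/4-.5)
C=[pix2w(p,c(*q),12) for q in[(136,60),(330,82),(262,517),(60,487)]]
t=pix2w(p,c(215,152),30); h=pix2w(p,c(196,264),38); pl=pix2w(p,c(165,367),80)
for x in C+[t,h,pl]: print(x.round(1))
ang=lambda d:np.degrees(np.arctan2(d[1],d[0])).round(2)
print([ang(d) for d in(C[0]-C[3],C[1]-C[2],t-h,t-pl)], ang(C[0]-C[1])-90)
hub=pix2w(p,c(680,458),64); print(hub)
print(shift(st,[430,-263,230]))
E
```

```text
[687.6  54.8  12. ]
[675.4 -64.5  12. ]
[410.6 -30.9  12. ]
[425.5  87.7  12. ]
[624.6   2.4  30. ]
[554.5  10.3  38. ]
[487.2  20.5  80. ]
[np.float64(-7.15), np.float64(-7.23), np.float64(-6.41), np.float64(-7.5)] -5.849999999999994
[ 444.77048987 -262.53277369   64.        ]
[ 33.08868996 -16.95753389  -1.08165725]
```

```bash
python3 -m creep '[[1,[3.5,-1.7,0],-1.2],[1,[7,-3.4,0],-2.5],[1,[10.5,-5,-0.3],-3.8],[1,[14,-6.7,-0.5],-5.1],[1,[17.5,-8.4,-0.6],-6.4],[1,[21,-10,-0.7],-7.7],[1,[24.5,-11.7,-0.8],-9],[1,[28,-13.4,-0.9],-10.3],[1,[31,-14.8,-1],-11.6],[1,[33.5,-16,-1.1],-12.8],[1,[34.5,-16.5,-1.1],-13.1],[1,[34.5,-16.5,-1.1],-13.1]]' 25
python3 - <<'E'
from h import *; from cell import manip
import json
st=manip.read_state(); p=manip.camera_params("wrist"); im=manip.camera("wrist")[:,:,::-1]
print(st["eef_pos"],st["eef_rot"],st["joints"],p)
json.dump({k:np.array(v).tolist() for k,v in p.items()},open("w1.json","w"))
cv2.imwrite("pics/w1.png",im)
for z,r in((64,17),(39,40)): print(w2pix(p,[445,-263,z]))
E
```

```text
clock: 1.35
eef_pos: [445.3, -262.6, 230.2]
eef_rot: [-3.141, -0.0, 1.449]
wrist_force: [0.7, 0.8, 0.7]
finger_gap: 93.9
finger_force: 0.0
[ 445.26477865 -262.64963199  230.15176808] [-3.14108491e+00 -2.09145854e-04  1.44935360e+00] [-6.03772906e-01  2.17919156e-01  1.59872151e+00 -5.17801396e-05
  1.32549882e+00 -4.82317644e-01] {'fovy': 66.26718818146657, 'cx': 279.92011897835306, 'cy': 213.0325300325833, 'origin': array([ 454.65231766, -183.37784429,  396.1929757 ]), 'attitude': array([ 2.86507984e+00,  1.25617480e-04, -1.21879723e-01])}
[280.05327957 200.28364256]
[280.04728211 195.11514621]
```

View pics/w1.png

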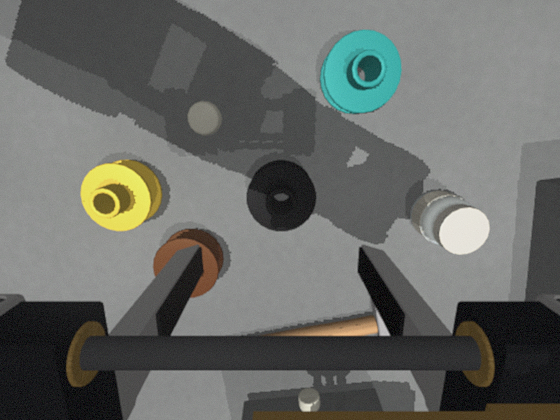

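The wrist view shows the black spool centred at ~(281,195), with its bore at (281,197), within about 2 mm of the prediction. I'll refine it with a fit and compute the descent.

```bash
python3 - <<'E'
from h import *; from cell import manip
import json
p=json.load(open("w1.json")); p={k:np.array(v) for k,v in p.items()}
g=cv2.cvtColor(cv2.imread("pics/w1.png"),cv2.COLOR_BGR2GRAY)
m=(cv2.GaussianBlur(g,(3,3),0)<45).astype(np.uint8); m[:140]=0;m[240:]=0;m[:,:235]=0;m[:,335:]=0
cs,_=cv2.findContours(m,0,1); c=max(cs,key=cv2.contourArea)
e=cv2.fitEllipse(cv2.convexHull(c)); print(e, pix2w(p,e[0],39),pix2w(p,e[0],36))
m2=(g[185:212,265:298]>45)*1; ys,xs=np.nonzero(m2); print(len(xs),xs.mean()+265,ys.mean()+185)
E
```

```text
((281.62359619140625, 194.66192626953125), (65.7540512084961, 69.57655334472656), 162.23562622070312) [ 446.84088377 -262.6947871    39.        ] [ 446.77527693 -263.36095593   36.        ]
99 279.42424242424244 197.6060606060606
```

```bash
python3 -m creep '[[1,[0,0.1,3],0],[1,[0,0.1,6],0],[1,[0,0.1,9],0],[1,[0,0.1,12],0],[1,[0,0.1,14.5],0],[1,[0,0.1,16.2],0],[1,[0,0.1,17],0],[1,[0,0.1,17.3],0],[1,[0,0.1,17.3],0]]' 25
python3 -m creep '[[-0.5,[0,0,0],0],[-0.5,[0,0,0],0],[-0.5,[0,0,0],0],[-0.5,[0,0,0],0],[-0.5,[0,0,0],0],[-0.5,[0,0,0],0],[-0.5,[0,0,0],0],[-0.5,[0,0,0],0],[-0.5,[0,0,0],0],[-0.5,[0,0,0],0]]' 25
```

```text
clock: 2.3
eef_pos: [445.7, -263.9, 57.8]
eef_rot: [3.141, 0.0, 1.448]
wrist_force: [0.1, -0.1, -0.7]
finger_gap: 94.0
finger_force: 0.0
clock: 3.3
eef_pos: [445.9, -263.4, 57.5]
eef_rot: [3.142, 0.0, 1.449]
wrist_force: [0.2, -0.2, -0.2]
finger_gap: 33.2
finger_force: 24.5
```

```bash
python3 -m creep '[[-0.5,[0,0,-1],0],[-0.5,[0,0,-3],0],[-0.5,[0,0,-6],0],[-0.5,[0,0,-9],0],[-0.5,[0,0,-12],0],[-0.5,[3,0.6,-13],0],[-0.5,[6.5,1.4,-13],0],[-0.5,[10.5,2.2,-13],0],[-0.5,[14.5,3,-13],0],[-0.5,[18,3.8,-13],0],[-0.5,[21,4.4,-13],0],[-0.5,[23,4.8,-13],0]]' 25
python3 -m creep '[[-0.5,[1,0.2,0],0],[-0.5,[1.5,0.2,0],0],[-0.5,[1.5,0.2,0],0],[-0.5,[1.5,0.2,0],0]]' 25
python3 - <<'E'
from h import *; from cell import manip
import json
st=manip.read_state(); p=manip.camera_params("wrist"); im=manip.camera("wrist")[:,:,::-1]
print(st["eef_pos"],st["eef_rot"],st["finger_force"],p["origin"])
json.dump({k:np.array(v).tolist() for k,v in p.items()},open("w2.json","w"))
cv2.imwrite("pics/w2.png",im)
print(w2pix(p,[624,2,30]),w2pix(p,[624,2,75]))
E
```

```text
clock: 4.5
eef_pos: [521.8, -38.9, 188.2]
eef_rot: [3.141, -0.0, 1.45]
wrist_force: [-0.1, -0.5, -1.0]
finger_gap: 33.4
finger_force: 24.5
clock: 4.9
eef_pos: [525.1, -27.0, 187.6]
eef_rot: [3.142, 0.0, 1.448]
wrist_force: [-0.2, 0.2, 0.1]
finger_gap: 33.0
finger_force: 24.5
[525.09280224 -27.043587   187.56865294] [3.14158616e+00 1.35725763e-04 1.44827419e+00] 24.544916446320713 [534.48598947  52.30579433 353.55942252]
[374.77219053 162.08290518] [389.52424022 168.36975705]
```

View pics/w2.png

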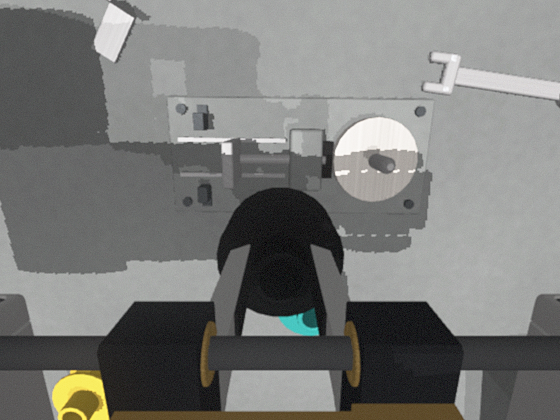

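The spool is held, with its flange at about (281,250). The turntable centre is at ~(376,160), the spindle tip at ~(388,164), the plate at ~(228,163), and the lugs are near (202,117) and (205,194).

```bash
python3 - <<'E'
from h import *; from cell import manip
import json
p=json.load(open("w2.json")); p={k:np.array(v) for k,v in p.items()}
im=cv2.imread("pics/w2.png"); g=cv2.GaussianBlur(cv2.cvtColor(im,cv2.COLOR_BGR2GRAY),(3,3),0).astype(float)
# turntable rim: along rays, last strong downward radial gradient near r~42
c0=np.array([376.,160.])
for it in range(3):
    pts=[]
    for a in np.radians(np.arange(0,360,4)):
        r=np.arange(34,50,.5); q=c0[:,None]+np.array([np.cos(a),np.sin(a)])[:,None]*r
        v=cv2.remap(g.astype(np.float32),q[0].astype(np.float32)[None],q[1].astype(np.float32)[None],1)[0]
        d=v[4:]-v[:-4]; i=d.argmin()
        if d[i]<-15: pts.append(q[:,i+2])
    pts=np.array(pts,np.float32); e=cv2.fitEllipse(pts)
    res=abs(np.hypot(*(pts-e[0]).T)-np.mean(e[1])/2); e=cv2.fitEllipse(pts[res<2]); c0=np.array(e[0])
print(len(pts),(res<2).sum(),e, pix2w(p,e[0],30))
print("tip",pix2w(p,(388,164),73))
# straight edges
L=cv2.createLineSegmentDetector().detect(g[60:240,130:450].astype(np.uint8))[0][:,0]+[130,60,130,60]
for l in L:
    n=np.hypot(l[2]-l[0],l[3]-l[1])
    if n>30:
        a,b=pix2w(p,l[:2],12),pix2w(p,l[2:],12); t=np.degrees(np.arctan2(*(b-a)[1::-1]))
        print(l.round(1),n.round(),((t+90)%180-90).round(2))
st=manip.read_state(); print(shift(st,[*pix2w(p,e[0],30)[:2],160]))
E
```

```text
90 85 ((375.18280029296875, 158.9757537841797), (80.77493286132812, 87.13484954833984), 45.566524505615234) [624.53828204   5.04168729  30.        ]
tip [623.44269562   5.61398438  73.        ]
[174.4 142.1 221.9 142. ] 48.0 -6.97
[322.3 204.7 340.6 238.8] 39.0 -67.86
[232.5 185.6 231.2 140.6] 45.0 82.26
[229.4 137.2 178.1 136.9] 51.0 -7.37
[283.1 138.1 253.1 137.7] 30.0 -7.85
[370.5 202.7 400.1 192.7] 31.0 12.67
[291.9 127.3 324.4 127.8] 32.0 -8.01
[221.9 172.6 181.9 172.3] 40.0 -7.45
[431.9 100.3 328.1  98.9] 104.0 -7.76
[299.4  98.6 168.1  97. ] 131.0 -7.7
[166.9  98.1 170.3 139.5] 42.0 82.35
[243.1 176.5 283.1 177.2] 40.0 -8.03
[241.9 161.8 285.6 161.8] 44.0 -7.02
[425.3 159.3 432.8 101.8] 58.0 82.53
[4.40643206 9.47626579 2.75156127]
```

```bash
python3 - <<'E'
import cv2
im=cv2.imread("pics/w2.png")[85:220,155:445]
cv2.imwrite("pics/w2c.png",cv2.resize(im,None,fx=2.7,fy=2.7,interpolation=cv2.INTER_CUBIC))
E
```

```text
(no output)
```

View pics/w2c.png

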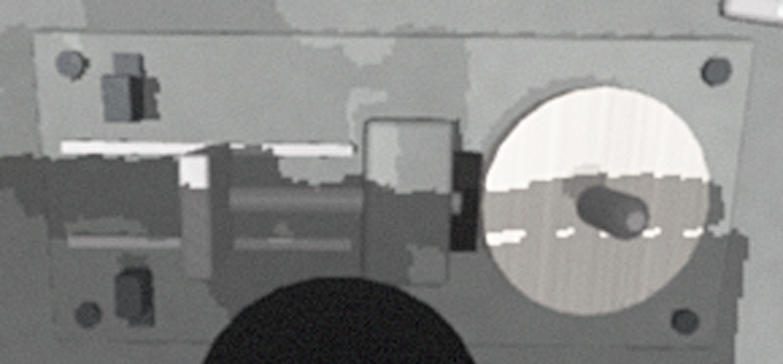

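The crop shows the turntable centre at full-image (375.8,159.1) and the spindle tip at (391,167.6). The winder yaw is about -7.7°. I'll check where the spool sits relative to the TCP before going over.

```bash
python3 - <<'E'
from h import *; from cell import manip
import json
p=json.load(open("w2.json")); p={k:np.array(v) for k,v in p.items()}
g=cv2.GaussianBlur(cv2.imread("pics/w2.png",0),(3,3),0)
pts=[]
for u in range(225,338,2):
    col=g[180:250,u].astype(int); i=np.nonzero(col<38)[0]
    if len(i): pts.append((u,180+i[0]))
pts=np.array(pts)
from scipy.optimize import least_squares
a=np.linspace(0,2*np.pi,180)
def poly(x,y,z): return np.array([w2pix(p,[x+40*np.cos(t),y+40*np.sin(t),z]) for t in a])
def f(c): 
    q=poly(*c,168.5); return np.hypot(*(pts[:,None]-q[None]).transpose(2,0,1)).min(1)
r=least_squares(f,[525,-27],diff_step=1e-3,loss="soft_l1"); print(r.x,abs(r.fun).mean(),np.percentile(r.fun,90))
print("foot",pix2w(p,(375.6,159.1),30),"tip",pix2w(p,(391,167.6),75))
st=manip.read_state(); print(st["eef_pos"],shift(st,[625.2,3.8,st["eef_pos"][2]]))
E
```

```text
[524.22366382 -25.38998283] 2.192072035613938 5.17216544927213
foot [624.9463615    4.86727239  30.        ] tip [625.28784127   2.5121732   75.        ]
[525.09468379 -27.08371194 187.52569934] [ 4.29107151e+00  9.55695999e+00 -1.00447741e-03]
```

```bash
python3 -m creep '[[-0.5,[1,2.4,0],0.14],[-0.5,[2.1,4.8,0],0.14],[-0.5,[3.2,7.4,0],0.14],[-0.5,[4,9.2,0],0.14],[-0.5,[4.2,9.6,1],0.14],[-0.5,[4.2,9.6,2.5],0.14],[-0.5,[4.2,9.6,4],0.14],[-0.5,[4.2,9.6,5],0.14],[-0.5,[4.2,9.6,5],0.14],[-0.5,[4.2,9.6,5],0.14]]' 25
python3 -m creep '[[-0.5,[0,0,0.3],0],[-0.5,[0,0,0.6],0],[-0.5,[0,0,0.9],0],[-0.5,[0,0,1.1],0],[-0.5,[0,0,1.1],0]]' 25
python3 - <<'E'
from cell import manip; import cv2
im=manip.camera("scene")[:,:,::-1][120:300,260:480]
cv2.imwrite("pics/s1.png",cv2.resize(im,None,fx=3.3,fy=3.3,interpolation=cv2.INTER_CUBIC))
E
```

```text
clock: 5.95
eef_pos: [625.6, 3.6, 137.7]
eef_rot: [3.141, -0.0, 1.437]
wrist_force: [0.2, 0.4, -0.9]
finger_gap: 32.9
finger_force: 24.5
clock: 6.45
eef_pos: [625.6, 3.8, 126.1]
eef_rot: [-3.141, 0.0, 1.437]
wrist_force: [-0.3, -1.0, -0.8]
finger_gap: 33.1
finger_force: 24.5
```

View pics/s1.png

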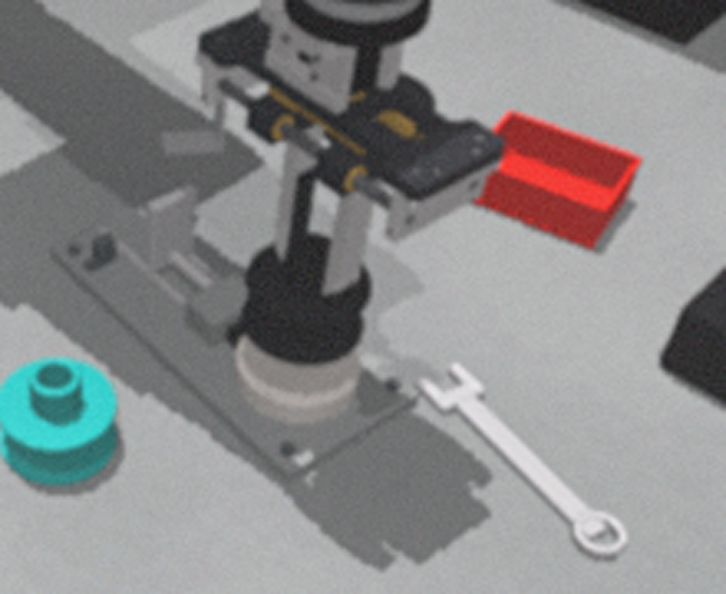

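The crop shows the held spool (crop ~(305,305)) centred above the turntable, with the spindle tip already inside the bore and no side force. I'll continue down gently.

```bash
python3 -m creep '[[-0.5,[0,0,0.4],0],[-0.5,[0,0,0.8],0],[-0.5,[0,0,1.2],0],[-0.5,[0,0,1.6],0],[-0.5,[0,0,2],0],[-0.5,[0,0,2.4],0],[-0.5,[0,0,2.8],0],[-0.5,[0,0,3.2],0],[-0.5,[0,0,3.5],0],[-0.5,[0,0,3.5],0],[-0.5,[0,0,3.5],0]]' 25
python3 -m creep '[[-0.5,[0,0,0.1],0],[-0.5,[0,0,0.2],0],[-0.5,[0,0,0.3],0],[-0.5,[0,0,0.3],0]]' 25
```

```text
clock: 7.6
eef_pos: [625.7, 3.7, 91.5]
eef_rot: [3.142, -0.0, 1.437]
wrist_force: [0.0, -0.0, -1.1]
finger_gap: 32.8
finger_force: 24.5
clock: 8.0
eef_pos: [625.6, 3.7, 88.3]
eef_rot: [-3.141, 0.0, 1.437]
wrist_force: [-0.0, 1.2, -0.6]
finger_gap: 32.9
finger_force: 24.5
```

```bash
python3 -m creep '[[-0.5,[0,0,0.05],0],[-0.5,[0,0,0.1],0],[-0.5,[0,0,0.1],0],[-0.5,[0,0,0.1],0]]' 25
python3 -m creep '[[-0.5,[0,0,0.03],0],[-0.5,[0,0,0.06],0],[-0.5,[0,0,0.06],0],[-0.5,[0,0,0.06],0]]' 25
```

```text
clock: 8.4
eef_pos: [625.7, 3.7, 87.5]
eef_rot: [3.141, -0.0, 1.437]
wrist_force: [-0.4, 0.5, -1.9]
finger_gap: 32.8
finger_force: 24.5
clock: 8.8
eef_pos: [625.7, 3.8, 87.4]
eef_rot: [3.141, -0.0, 1.437]
wrist_force: [-3.2, 0.3, 5.9]
finger_gap: 33.2
finger_force: 24.5
```

Contact at +6 N at the expected height, so the spool is seated. Releasing and rising.

```bash
python3 -m creep '[[0.2,[0,0,0],0],[0.2,[0,0,0],0],[0.2,[0,0,0],0],[0.2,[0,0,0],0],[0.2,[0,0,0],0],[0.2,[0,0,-0.5],0],[0.2,[0,0,-2],0],[0.2,[0,0,-5],0],[0.2,[0,0,-8],0],[0.2,[0,0,-8],0]]' 25
python3 - <<'E'
from h import *; from cell import manip
import json
st=manip.read_state(); p=manip.camera_params("wrist"); im=manip.camera("wrist")[:,:,::-1]
print(st["eef_pos"],st["eef_rot"],p)
json.dump({k:np.array(v).tolist() for k,v in p.items()},open("w3.json","w"))
cv2.imwrite("pics/w3.png",im)
u=np.array([np.cos(np.radians(-7.7)),np.sin(np.radians(-7.7)),0])
F=np.array([625.3,3.7,0])
for n,q in dict(spooltop=F+[0,0,94],plate=F-140*u+[0,0,80]).items(): print(n,q,w2pix(p,q))
E
```

```text
clock: 9.8
eef_pos: [627.4, 3.7, 172.7]
eef_rot: [3.134, -0.001, 1.437]
wrist_force: [0.2, -0.3, -0.0]
finger_gap: 56.2
finger_force: 0.0
[627.36819719   3.69491265 172.6559323 ] [ 3.13372513e+00 -6.68144213e-04  1.43683432e+00] {'fovy': 66.26718818146657, 'cx': 279.92011897835306, 'cy': 213.0325300325833, 'origin': array([636.38037273,  82.95701543, 338.75145152]), 'attitude': array([ 2.86555362, -0.00826732, -0.13439693])}
spooltop [625.3   3.7  94. ] [276.93901867 225.90510912]
plate [486.56235204  22.45806596  80.        ] [109.90051557 221.14012881]
```

View pics/w3.png

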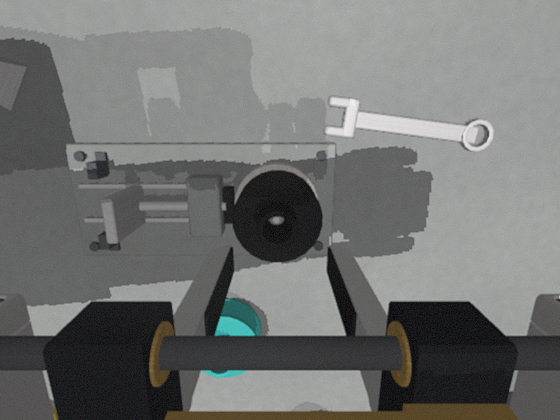

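The view shows the spool seated with the spindle visible in its bore at (277,220). The plate is at ~(110,217) and the lugs at (96,165) and ~(110,241). Now I'll move over the lugs, where there is no x-parallax, to measure the mark.

```bash
python3 -m creep '[[0.2,[0,-1,-1],0],[0.2,[0,-3.5,-1],0],[0.2,[0,-7,-1],0],[0.2,[0,-10.5,-1],0],[0.2,[0,-13.5,-1],0],[0.2,[0,-15.9,-1],0],[0.2,[0,-16.9,-1],0],[0.2,[0,-16.9,-1],0],[0.2,[0,-16.9,-1],0],[0.2,[0,-16.9,-1],0]]' 30
python3 - <<'E'
from h import *; from cell import manip
import json
st=manip.read_state(); p=manip.camera_params("wrist"); im=manip.camera("wrist")[:,:,::-1]
print(st["eef_pos"],st["eef_rot"])
json.dump({k:np.array(v).tolist() for k,v in p.items()},open("w4.json","w"))
cv2.imwrite("pics/w4.png",im)
u=np.array([np.cos(np.radians(-7.7)),np.sin(np.radians(-7.7)),0]); v=np.array([-u[1],u[0],0])
F=np.array([625.3,3.7,0])
print("plate",w2pix(p,F-140*u+[0,0,80]))
for D in(22,31,40): print(D,w2pix(p,F-(140+D)*u+33*v+[0,0,34]),w2pix(p,F-(140+D)*u-33*v+[0,0,34]))
cv2.imwrite("pics/w4c.png",cv2.resize(im[130:270,180:400],None,fx=3.6,fy=3.6,interpolation=cv2.INTER_CUBIC))
E
```

```text
clock: 10.85
eef_pos: [458.9, 26.2, 176.7]
eef_rot: [-3.141, 0.0, 1.437]
wrist_force: [0.7, 1.0, -0.2]
finger_gap: 55.9
finger_force: 0.0
[458.94336866  26.18361887 176.68571211] [-3.14138866e+00  9.36862766e-06  1.43657770e+00]
plate [312.97406604 218.9452318 ]
22 [286.34935988 172.25183764] [286.01007126 236.81176385]
31 [277.0012558  172.25410303] [277.17625473 236.81402842]
40 [267.65311378 172.25636842] [268.34240433 236.816293  ]
```

View pics/w4c.png

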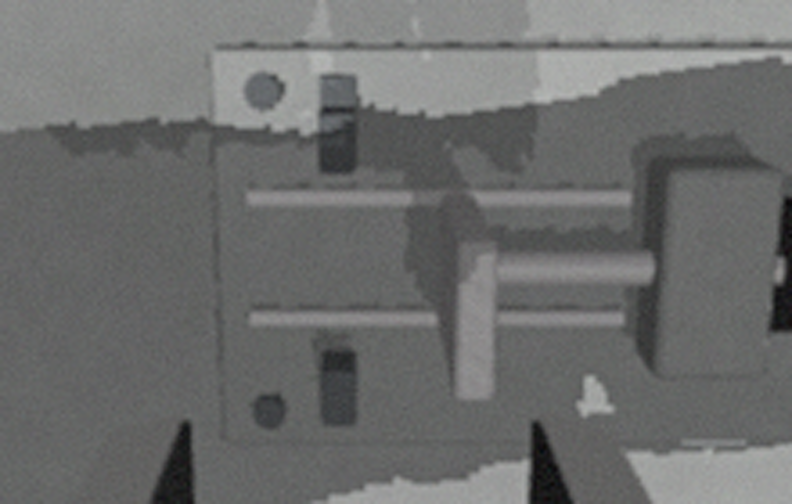

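The crop shows the lugs at crop x 319–356 (y 75–172) and x 320–357 (y 350–425). The plate top spans x 457–495 (y 240–400). I'll get sub-pixel edges for the plate-to-lug distance.

```bash
python3 - <<'E'
from h import *; from cell import manip
import json
p=json.load(open("w4.json")); p={k:np.array(v) for k,v in p.items()}
g=cv2.imread("pics/w4.png",0).astype(float)
fu=lambda x:180+(x+.5)/3.6-.5; fv=lambda y:130+(y+.5)/3.6-.5
th=np.radians(-7.7); u=np.array([np.cos(th),np.sin(th),0]); F=np.array([625.3,3.7,0]); v=np.array([-u[1],u[0],0])
def prof(y0,y1,x0,x1):
    r=g[round(fv(y0)):round(fv(y1))+1,round(fu(x0)):round(fu(x1))].mean(0); return round(fu(x0)),r.astype(int)
for n,a in dict(up_top=(82,100,290,390),up_face=(135,165,290,390),lo_top=(375,418,290,390),plate=(290,380,425,530)).items():
    print(n,*prof(*a))
def s(x,y,z):
    w=pix2w(p,(x,fv(y)),z)-F; return (w@u).round(2),(w@v).round(2)
print("lugs up",s(fu(319),90,34),s(fu(356),90,34),"lo",s(fu(320),400,34),s(fu(357),400,34),"plate",s(fu(457),330,80),s(fu(495),330,80))
st=manip.read_state(); print((st["eef_pos"]-F)@u,(st["eef_pos"]-F)@v, st["eef_pos"][2])
E
```

```text
up_top 260 [160 161 157 157 157 156 157 155 140 113 102 104 103 101 102  99  99  96
  95 125 152 158 158 155 156 155 154 154]
up_face 260 [ 97  97  95  95 100 101  98  98  76  57  57  57  56  58  60  58  55  55
  59  77  85  84  85  83  82  84  83  83]
lo_top 260 [ 99  99  98  99  98  99  99  98  88  70  62  65  64  66  66  64  67  64
  69  89 100 100  99  99  99  99  99  99]
plate 298 [101 101 100  96  88  84  80  76  95 118 134 138 138 138 137 138 138 138
 131 111 100 102 103 103 104 103 103 104 104]
lugs up (np.float64(-179.26), np.float64(49.77)) (np.float64(-169.51), np.float64(49.77)) lo (np.float64(-179.85), np.float64(-37.27)) (np.float64(-169.35), np.float64(-37.27)) plate (np.float64(-145.41), np.float64(-2.11)) (np.float64(-136.38), np.float64(-2.11))
-167.9871047942223 -0.021202489163183458 176.6045061198021
```

```bash
python3 -m creep '[[0.2,[0,1,0],0],[0.2,[0,2.2,0],0],[0.2,[0,2.65,1],0],[0.2,[0,2.65,3.5],0],[0.2,[0,2.65,6.5],0],[0.2,[0,2.65,9],0],[0.2,[0,2.65,10.8],0],[0.2,[0,2.65,11.4],0],[0.2,[0,2.65,11.4],0],[0.2,[0,2.65,11.4],0]]' 40
python3 -m creep '[[-1,[0,0,0],0],[-1,[0,0,0],0],[-1,[0,0,0],0],[-1,[0,0,0],0],[-1,[0,0,0],0],[-1,[0,0,0],0],[-1,[0,0,0],0],[-1,[0,0,0],0],[-1,[0,0,0],0],[-1,[0,0,0],0]]' 40
```

```text
clock: 11.9
eef_pos: [484.9, 22.8, 63.4]
eef_rot: [3.141, -0.0, 1.437]
wrist_force: [0.0, -0.5, 0.3]
finger_gap: 56.4
finger_force: 0.0
clock: 12.9
eef_pos: [484.6, 22.7, 62.9]
eef_rot: [3.141, -0.0, 1.437]
wrist_force: [3.2, 0.0, -1.6]
finger_gap: 9.6
finger_force: 40.0
```

```bash
python3 -m creep '[[-1,[0,-0.4,0],0],[-1,[0,-0.8,0],0],[-1,[0,-1.2,0],0],[-1,[0,-1.6,0],0],[-1,[0,-2,0],0],[-1,[0,-2.4,0],0],[-1,[0,-2.8,0],0],[-1,[0,-3.1,0],0],[-1,[0,-3.25,0],0],[-1,[0,-3.25,0],0],[-1,[0,-3.25,0],0],[-1,[0,-3.25,0],0]]' 40
python3 - <<'E'
from h import *; from cell import manip
import json
F0=[]
for k in range(5):
    p=manip.camera_params("wrist"); im=manip.camera("wrist")[:,:,::-1]; st=manip.read_state(); F0.append(st["wrist_force"])
tp=manip.camera_params("top"); t=manip.camera("top")[:,:,::-1]
th=np.radians(-7.7); u=np.array([np.cos(th),np.sin(th),0]); F=np.array([625.3,3.7,0])
print(st["eef_pos"],(st["eef_pos"]-F)@u,np.mean(F0,0)@u,st["finger_gap"])
json.dump({k:np.array(v).tolist() for k,v in p.items()},open("w5.json","w"))
cv2.imwrite("pics/w5.png",im); cv2.imwrite("pics/top5.png",t)
a=cv2.resize(im[90:330,180:380],(500,600),interpolation=cv2.INTER_CUBIC); cv2.imwrite("pics/w5c.png",a)
E
```

```text
clock: 14.1
eef_pos: [452.4, 27.1, 62.9]
eef_rot: [3.141, -0.0, 1.437]
wrist_force: [8.4, -0.9, -4.2]
finger_gap: 9.9
finger_force: 40.0
[452.40826244  27.10793576  62.93205663] -174.4691473171709 7.73409075889753 9.769882900291915
```

View pics/w5c.png

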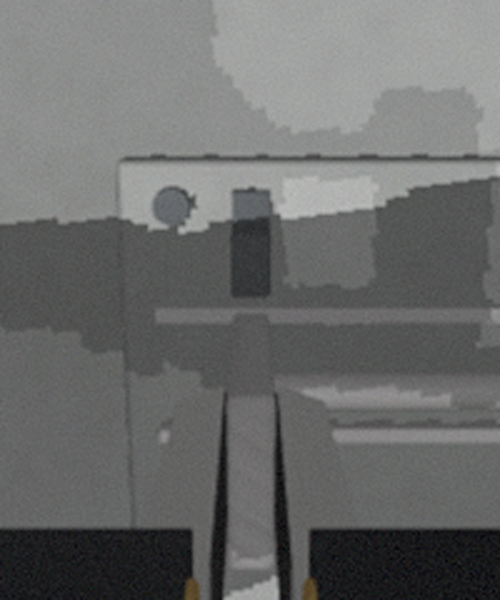

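The crop shows the plate between the fingers centred at crop x≈251.5. The lug spans 232–271, also centred at 251.5, so the plate stands at the mark. The spring force of 7.7 N agrees with that pull.

```bash
python3 -c "
from cell import manip
print(manip.sign_off())"
```

```text
the job is handed in; nothing more can be done
None
```

The black spool is seated on the spindle and released, the brake plate is held between the mark lugs with a 40 N grip, and the job was handed in at about 14.5 s of the 58 s allowed.

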